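# Overhang a name plate for edge painting

### The job

The long wooden name plate lying on the timber ledge needs its end edge painted: with your fingertips, push it along the ledge until about a third of its length sticks out past the end of the ledge where the shallow white dish stands. Do not pick it up; leave it resting on the ledge, lying straight along it and level, and take your hand away. Leave everything else where it is.

Things in the scene. Friction and masses are not known exactly. Their poses are not given: they have to be found in the camera images.
- ledge: Fixed squared-timber ledge of pale wood standing on the table: 135 mm deep (its x), 360 mm long (its y), flat top 60 mm above the table. Origin at the centre of its underside; its two open ends are at y = -180 and +180 mm. A strip 15 mm thick rises 14 mm above the flat top along its whole far (+x) side, inner face at x = +52.5 mm; the near (-x) side is open. z is up.
- plate_center (a point): Centre (half-way up) of the long name plate, a loose thin dark-wood board lying flat on the ledge in front of the strip: 92 mm (its x) by 180 mm (its y) by 8 mm thick, about 75 g, a small screw hole at each end. Its y axis runs roughly along the ledge's y axis at the start. It slides on the ledge with ordinary wood friction (under 1 N) and is not otherwise held.
- tray: Shallow round white dish, 110 mm across, 18 mm high, loose on the table just beyond one end of the ledge (the end to which the plate is pushed; either end). Origin at the centre of its underside.
- cup: Small round brown open cup, 68 mm across, 50 mm high, loose on the table beyond the other end of the ledge. Origin at the centre of its underside.
- tape: Roll of paper tape lying flat, 80 mm across, 24 mm high, on the table on the near side of the ledge. Origin at the centre of its underside.
- brush: Paint brush about 170 mm long lying on the table on the near side of the ledge. Its length is along its x axis.
- jar: Closed glass jar, 60 mm across, 75 mm high, on the table on the far side of the ledge. Origin at the centre of its underside.
- block: Pale wood block 45 by 90 by 40 mm high, on the table on the far side of the ledge. Origin at the centre of its underside.
- short_plate: Short dark-wood plate 60 by 90 by 8 mm lying on the table on the far side of the ledge; not the one to push. Origin at the centre of its underside.
Things that resemble listed ones, but are neither listed nor needed, are in the scene too. What is shaped like the part that bears plate_center but pink is not meant.

How it is judged:
By the outcome, as a careful person would: the job done as asked, in the order asked, and still so for the second after the job is handed in, with the robot touching nothing.
It also fails if it takes over 40 s, if anything falls off the work surface, if the arm or the gripper's body presses on something with over 40 N, if the wrist force passes 120 N, or if a joint passes its speed limit or range.

### The arm

A 6-joint arm with a two-finger parallel gripper is mounted at the origin on the work surface. World frame = base frame: x ahead of the robot, y to its left, z up, the work surface at z = 0. Lengths are in m, angles in rad, forces in N, time in s.
With the tool pointing down it reaches from about 0.3 to 0.75 m from the base axis. Payload 8.5 kg.
Tool frame: the origin (TCP) lies at the very end of the fingers, on their centre line; the grasp point (between the pads) lies 19 mm behind it; z points along the fingers, y is the line along which they close (so a half turn about z gives the same grasp; the last joint's range is limited). The gripper opens to 85 mm and grips with 20 to 120 N. Pads are 22 mm wide; open, the fingers measure 114 mm over their backs; the gripper's body (76 mm by 85 mm) begins 54 mm behind the grasp point. The pads swing forward as they close: fully open they stand 13 mm farther back than shut.
Start: joints at [-1.537, 0.381, 1.297, -0, 1.464, -0.215], TCP at [0.135, -0.533, 0.231] pointing down, gripper open.
Joint ranges: [-3.11, 3.11], [-0.89, 2.33], [0.22, 2.48], [-1.42, 4.56], [0.17, 2.85], [-2.88, 2.88]. Speed limits (rad/s): [2.39, 2.39, 3.14, 3.14, 3.14, 3.14].

### API

Orientations are given as a 3x3 rotation matrix whose columns are the frame's x, y, z axes.
In Python, from cell import ctrl gives the robot as it stands. The module is installed in compiled form; this text tells all that it offers.
- The arm moves only by the tool drive_tool, never from a script. Its argument "steps" is a list of rows, each an object with "hand": the finger opening in m, from 0 to 0.0854; "delta_pos": the shift along the tool's x, y, z in m, a list of three; "turn": the turn, a rotation vector about the tool's x, y, z in rad, a list of three. In form: [{"hand": hand, "delta_pos": [x, y, z], "turn": [wx, wy, wz]}, ...]. A call has 1 to 10 rows; each row is the pose to reach, as a shift and turn from the pose commanded when the call began, along the tool's axes at that moment; what a row does not reach only later rows make up. A row lasts 1/8 s, in which the tool goes at most 62.5 mm and 10.7 degrees, less where a joint would pass 70% of its speed; a pose out of reach is approached as far as the arm can. A call with a gripper value outside its range is refused whole. The fingers move at their own pace and stop on an object; "grip_force" is the grip in N (left out, the last holds). Time passes only in rows, so rows that repeat a pose let the fingers close. It gives the time, the measured TCP pose, the force and the opening at its end, in the units of the state.
- ctrl.get_state(): the state, without advancing time (a new reading comes with each control period).
- ctrl.snapshot(name): name is "side" or "top" or "wrist"; returns the picture (480x640x3 uint8, red, green, blue); there is no depth.
- ctrl.get_calibration(name): a dict with "mtx" (3x3 intrinsics, pixels), "origin" and "attitude" of the camera in the world; the wrist camera has in their place "tool_from_camera" (4x4, takes a point from camera to tool coordinates, whose origin is the TCP and whose axes are the flange's). Camera axes: x right, y down, z forward; pixel columns grow to the right and rows downward; lengths in m; the calibration is good to about 2 mm. A picture is of the moment at which its call begins: read the wrist's pose just before it. get_calibration takes no time and is no camera call.
- ctrl.job_done(): hands the job in, once; it reports no verdict.
The state is a dict: "clock": time; "joint_positions": joint angles; "qd": joint speeds; "joint_efforts": joint torques, N m; "position": TCP position; "orientation": TCP orientation; "wrist_force": force on the tool from outside, world axes, zero at the start; "ft_torque": the same for the moment, N m; "gripper_width": finger opening in m.
Only numpy, scipy, OpenCV 4.12 (cv2) and the standard library are available. Lean on these libraries where they do the work, as an engineer would, in place of code of your own. Each camera call takes 0.05 s, during which the arm holds its last target. There are 200 camera calls.

## Working session

There is one attempt and no reset: what is moved stays moved. The work goes in short steps, Python scripts to look and compute and a tool call to move; the robot and the scene stay as the last step left them, time stands still between calls to the robot, and variables do not carry over. Pictures are saved under pics/ and viewed, on a budget of 10 in all, crops included, one or two more only if the job needs it, and the job is handed in when it is done.

Besides the shell and the picture viewer there is one more tool, called after ">>>" in YAML: its name, and indented under it one key for each argument. drive_tool: Moves the arm, as the interface text tells. Its arguments: {"type":"object","properties":{"steps":{"type":"array","items":{"type":"object","properties":{"hand":{"type":"number"},"delta_pos":{"type":"array","items":{"type":"number"}},"turn":{"type":"array","items":{"type":"number"}}}}},"grip_force":{"type":"number"}},"required":["steps"]}

```bash
mkdir -p pics; cat > h.py <<'E'
import numpy as np, cv2
from cell import ctrl
def save(n,f):
    im=ctrl.snapshot(n); cv2.imwrite(f'pics/{f}.png',im[:,:,::-1]); return im
def pix2w(n,uv,z):
    c=ctrl.get_calibration(n); K=np.array(c['mtx'])
    if n=='wrist':
        s=ctrl.get_state(); T=np.eye(4); T[:3,:3]=s['orientation']; T[:3,3]=s['position']
        M=T@np.array(c['tool_from_camera']); R,o=M[:3,:3],M[:3,3]
    else: R,o=np.array(c['attitude']),np.array(c['origin'])
    d=R@np.linalg.solve(K,[uv[0],uv[1],1]); return o+d*(z-o[2])/d[2]
E
python3 - <<'E'
from h import *
save('top','t0'); save('side','s0')
s=ctrl.get_state(); print(s['clock'],s['position'],s['orientation'],s['wrist_force'])
for n in('top','side'): print(ctrl.get_calibration(n))
E
```

```text
0.1 [ 0.13543166 -0.53278941  0.23079137] [[ 9.69195385e-01  2.46293119e-01 -6.44911014e-05]
 [ 2.46292995e-01 -9.69194557e-01  1.29240575e-03]
 [ 2.55806220e-04 -1.26847740e-03 -9.99999163e-01]] [-0.77224699  0.07997795  0.11752625]
{'mtx': array([[457.46509662,   0.        , 327.19152738],
       [  0.        , 457.46509662, 240.62280214],
       [  0.        ,   0.        ,   1.        ]]), 'origin': array([0.43555465, 0.01419924, 1.01918529]), 'attitude': array([[ 0.0268686 , -0.99740141,  0.06684684],
       [-0.99935929, -0.02838269, -0.02180421],
       [ 0.02364485, -0.06621816, -0.99752498]])}
{'mtx': array([[562.99683185,   0.        , 325.16634831],
       [  0.        , 562.99683185, 244.90292569],
       [  0.        ,   0.        ,   1.        ]]), 'origin': array([-0.0766203,  0.7774384,  0.6628101]), 'attitude': array([[-0.7854527 , -0.32297267,  0.52797037],
       [-0.61885896,  0.42197763, -0.66253186],
       [-0.008812  , -0.84712663, -0.531318  ]])}
```

View pics/t0.png

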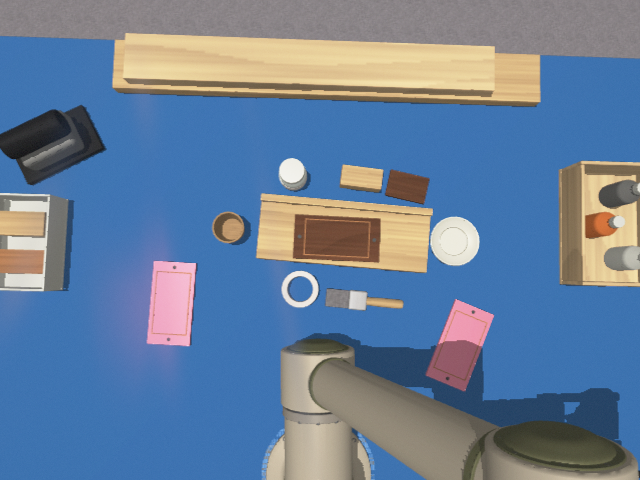

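View pics/s0.png

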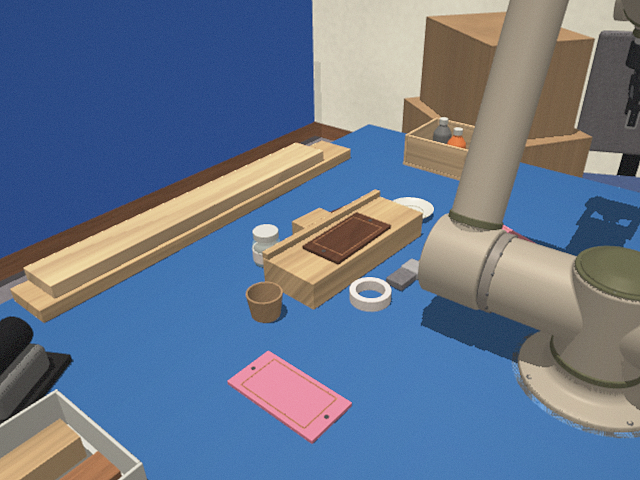

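Top view: the dark plate lies on the ledge at about (337,238). The dish is at the right end (455,241), which is -y, and the cup is at the left end (229,228). The other plates are two pink ones at (172,304) and (460,345), excluded by colour, and the short one at (407,186), which is off the ledge. I'll take one enlarged crop to confirm and to read off the corners.

```bash
python3 -c "
import cv2
im=cv2.imread('pics/t0.png')[180:280,245:445]
cv2.imwrite('pics/t0c.png',cv2.resize(im,None,fx=4,fy=4,interpolation=cv2.INTER_CUBIC))"
```

```text
(no output)
```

View pics/t0c.png

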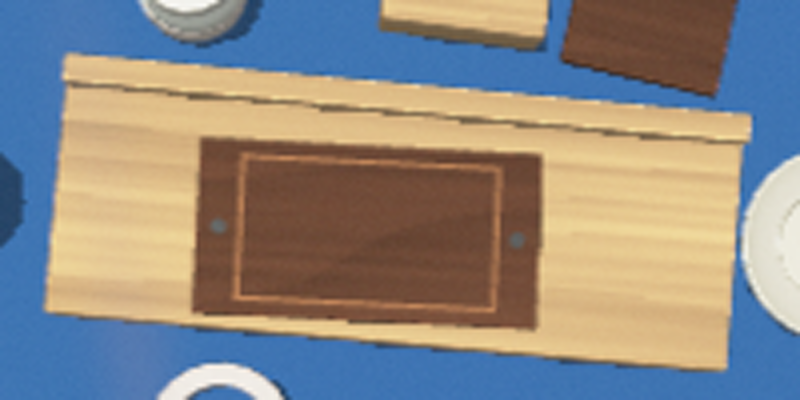

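The crop shows the long dark plate with a screw hole at each end, lying on the ledge. Its corners are at crop (202,137), (543,154), (537,329) and (193,312). The ledge's near corners are at (46,311) and (727,369).

```bash
python3 - <<'E'
from h import *
np.set_printoptions(precision=4,suppress=True)
f=lambda u,v,z:pix2w('top',(245+(u-1.5)/4,180+(v-1.5)/4),z)[:2]
P=[f(*p,.068) for p in[(202,137),(543,154),(537,329),(193,312)]]
P=np.array(P);print('plate',P,P.mean(0),np.linalg.norm(P-np.roll(P,-1,0),axis=1))
e=(P[0]+P[3]-P[1]-P[2])/2;print('ang',np.degrees(np.arctan2(-e[0],e[1])))
A,B=f(46,311,.06),f(727,369,.06);C,D=f(64,56,.074),f(751,114,.074)
print(A,B,C,D,np.linalg.norm(A-B),np.linalg.norm(C-D),np.linalg.norm(A-C),np.linalg.norm(B-D))
print('ledge ctr',(A+B+C+D)/4)
for g,h in((A,B),(C,D)): print(np.degrees(np.arctan2(-(g-h)[0],(g-h)[1])))
print('cup',pix2w('top',(229,228),.05),'dish',pix2w('top',(455,241),.018))
c=ctrl.get_calibration('wrist');print(c)
E
```

```text
plate [[ 0.5534  0.0619]
 [ 0.5497 -0.1168]
 [ 0.458  -0.1155]
 [ 0.4619  0.0637]] [ 0.5058 -0.0267] [0.1788 0.0917 0.1792 0.0915]
ang -1.208923352341897
[0.4605 0.1407] [ 0.4399 -0.2171] [0.5928 0.1345] [ 0.5733 -0.2247] 0.35845167080185286 0.3597283769996615 0.13241356724234168 0.13358326635640788
ledge ctr [ 0.5166 -0.0416]
-3.2991273423510643
-3.111690498766604
cup [0.5214 0.2016 0.05  ] dish [ 0.5098 -0.2899  0.018 ]
{'mtx': array([[361.2609,   0.    , 328.9282],
       [  0.    , 361.2609, 242.0878],
       [  0.    ,   0.    ,   1.    ]]), 'tool_from_camera': array([[ 0.0006, -0.9641, -0.2656,  0.0669],
       [ 1.    ,  0.0008, -0.0007,  0.0001],
       [ 0.0009, -0.2656,  0.9641, -0.1417],
       [ 0.    ,  0.    ,  0.    ,  1.    ]])}
```

The sizes check out: plate 179×92 mm, ledge 359 mm. The ledge is turned -3.2° and the plate -1.2°. In ledge axes the plate centre is at (-12, +14) mm, so it needs to move about 164 mm toward the dish (-y). I'll push its +y end with both fingertips spread, which also squares it up. First I'll hover behind that end.

>>> drive_tool:
  steps:
    - {"hand": 0.05,"delta_pos": [0.052,-0.052,0],"turn": [0,0,-0.12]}
    - {"hand": 0.05,"delta_pos": [0.09,-0.09,0],"turn": [0,0,-0.25]}
    - {"hand": 0.05,"delta_pos": [0.13,-0.13,0],"turn": [0,0,-0.37]}
    - {"hand": 0.05,"delta_pos": [0.17,-0.17,0],"turn": [0,0,-0.5]}
    - {"hand": 0.05,"delta_pos": [0.21,-0.21,0],"turn": [0,0,-0.62]}
    - {"hand": 0.05,"delta_pos": [0.25,-0.25,0],"turn": [0,0,-0.75]}
    - {"hand": 0.05,"delta_pos": [0.29,-0.29,0],"turn": [0,0,-0.88]}
    - {"hand": 0.05,"delta_pos": [0.33,-0.33,0],"turn": [0,0,-1.0]}
    - {"hand": 0.05,"delta_pos": [0.37,-0.37,0],"turn": [0,0,-1.13]}
    - {"hand": 0.05,"delta_pos": [0.41,-0.41,0],"turn": [0,0,-1.265]}

```text
clock: 1.35
position: [0.4324, -0.0329, 0.2313]
orientation: [[0.053, 0.999, -0.0], [0.999, -0.053, -0.0], [-0.0, -0.0, -1.0]]
wrist_force: [0.3, -0.3, -0.1]
gripper_width: 0.0501
```

>>> drive_tool:
  steps:
    - {"hand": 0.05,"delta_pos": [0.05,0.026,0],"turn": [0,0,0]}
    - {"hand": 0.05,"delta_pos": [0.1,0.05,0.0],"turn": [0,0,0]}
    - {"hand": 0.05,"delta_pos": [0.14,0.073,0.04],"turn": [0,0,0]}
    - {"hand": 0.05,"delta_pos": [0.14,0.073,0.08],"turn": [0,0,0]}
    - {"hand": 0.05,"delta_pos": [0.14,0.073,0.12],"turn": [0,0,0]}
    - {"hand": 0.05,"delta_pos": [0.14,0.073,0.12],"turn": [0,0,0]}
    - {"hand": 0.05,"delta_pos": [0.14,0.073,0.12],"turn": [0,0,0]}

```text
clock: 2.22
position: [0.5134, 0.1008, 0.1127]
orientation: [[0.057, 0.998, 0.002], [0.998, -0.057, -0.0], [0.0, 0.002, -1.0]]
wrist_force: [0.2, 0.2, 0.6]
gripper_width: 0.0502
```

```bash
python3 - <<'E'
from h import *
save('wrist','w1'); s=ctrl.get_state(); print(s['position'],s['orientation'],s['wrist_force'])
E
```

```text
[0.51361203 0.10077177 0.1130421 ] [[ 5.71732209e-02  9.98359840e-01  2.97530732e-03]
 [ 9.98364271e-01 -5.71731629e-02 -1.04607202e-04]
 [ 6.56721005e-05  2.97642125e-03 -9.99995568e-01]] [-0.22724524 -0.29323678 -0.12073093]
```

View pics/w1.png

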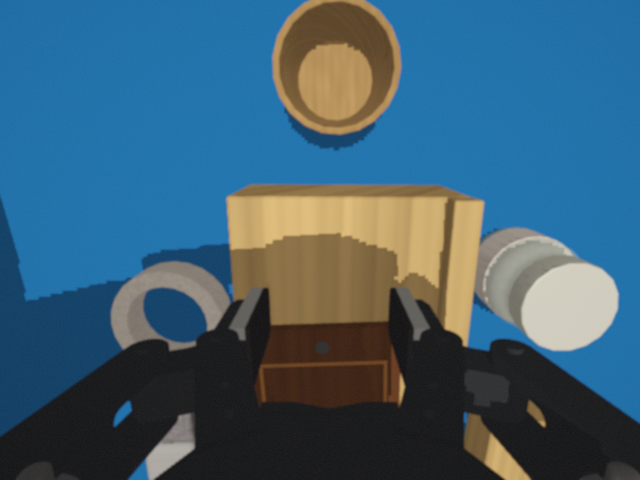

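The wrist view shows the spread fingertips at (257,290) and (403,290), the plate's +y end edge at row 324 (270 to 388) and bare ledge behind it. I'll check that edge before lowering.

```bash
python3 - <<'E'
from h import *
np.set_printoptions(precision=4,suppress=True)
for p in[(272,325),(388,322)]: print(pix2w('wrist',p,.068))
for p in[(230,196),(447,196),]: print(pix2w('wrist',p,.06))
# expected pixel of finger tips
c=ctrl.get_calibration('wrist');T=np.linalg.inv(np.array(c['tool_from_camera']))
for z in(0,-.007,-.013):
  for x in(-.011,.011):
    q=np.array(c['mtx'])@(T@[x,.025,z,1])[:3];print(z,x,q[:2]/q[2])
E
```

```text
[0.4791 0.0692 0.068 ]
[0.5454 0.0673 0.068 ]
[0.4625 0.143  0.06  ]
[0.5795 0.1364 0.06  ]
0 -0.011 [386.7629 328.5903]
0 0.011 [389.0128 281.281 ]
-0.007 -0.011 [389.3411 336.9136]
-0.007 0.011 [391.7997 287.7307]
-0.013 -0.011 [391.7426 344.6661]
-0.013 0.011 [394.4042 293.7581]
```

The plate end is at y≈0.066, which leaves about 23 mm clear. The fingertips appear to sit about 5–7 mm behind the TCP at this opening, so I'll lower in small steps and watch the force.

>>> drive_tool:
  steps:
    - {"hand": 0.05,"delta_pos": [0,0,0.025],"turn": [0,0,0]}
    - {"hand": 0.05,"delta_pos": [0,0,0.045],"turn": [0,0,0]}
    - {"hand": 0.05,"delta_pos": [0,0,0.05],"turn": [0,0,0]}
    - {"hand": 0.05,"delta_pos": [0,0,0.05],"turn": [0,0,0]}

```text
clock: 2.78
position: [0.5133, 0.1008, 0.0624]
orientation: [[0.057, 0.998, 0.002], [0.998, -0.057, -0.0], [0.0, 0.002, -1.0]]
wrist_force: [0.8, -0.6, 0.5]
gripper_width: 0.0499
```

>>> drive_tool:
  steps:
    - {"hand": 0.05,"delta_pos": [0,0,0.002],"turn": [0,0,0]}
    - {"hand": 0.05,"delta_pos": [0,0,0.002],"turn": [0,0,0]}

```text
clock: 3.02
position: [0.5129, 0.1009, 0.0598]
orientation: [[0.057, 0.998, 0.001], [0.998, -0.057, -0.0], [0.0, 0.001, -1.0]]
wrist_force: [0.7, 0.8, -0.3]
gripper_width: 0.05
```

>>> drive_tool:
  steps:
    - {"hand": 0.05,"delta_pos": [0,0,0.001],"turn": [0,0,0]}
    - {"hand": 0.05,"delta_pos": [0,0,0.001],"turn": [0,0,0]}

```text
clock: 3.28
position: [0.5127, 0.1009, 0.0584]
orientation: [[0.057, 0.998, 0.0], [0.998, -0.057, 0.0], [0.0, 0.0, -1.0]]
wrist_force: [0.9, 0.3, 0.8]
gripper_width: 0.0502
```

>>> drive_tool:
  steps:
    - {"hand": 0.05,"delta_pos": [0,0,0.001],"turn": [0,0,0]}
    - {"hand": 0.05,"delta_pos": [0,0,0.001],"turn": [0,0,0]}

```text
clock: 3.52
position: [0.5127, 0.1009, 0.0572]
orientation: [[0.057, 0.998, -0.0], [0.998, -0.057, 0.0], [0.0, -0.0, -1.0]]
wrist_force: [-0.4, -0.1, -0.3]
gripper_width: 0.0499
```

>>> drive_tool:
  steps:
    - {"hand": 0.05,"delta_pos": [0,0,0.001],"turn": [0,0,0]}
    - {"hand": 0.05,"delta_pos": [0,0,0.001],"turn": [0,0,0]}

```text
clock: 3.78
position: [0.5128, 0.1009, 0.057]
orientation: [[0.057, 0.998, 0.001], [0.998, -0.057, -0.0], [-0.0, 0.001, -1.0]]
wrist_force: [-2.8, -0.6, 7.6]
gripper_width: 0.0502
```

```bash
python3 - <<'E'
from h import *
im=save('wrist','w2'); s=ctrl.get_state(); print(s['position'],s['wrist_force'])
E
```

```text
[0.51275645 0.10090923 0.05699903] [-2.01793768  0.74644584  7.27414675]
```

View pics/w2.png

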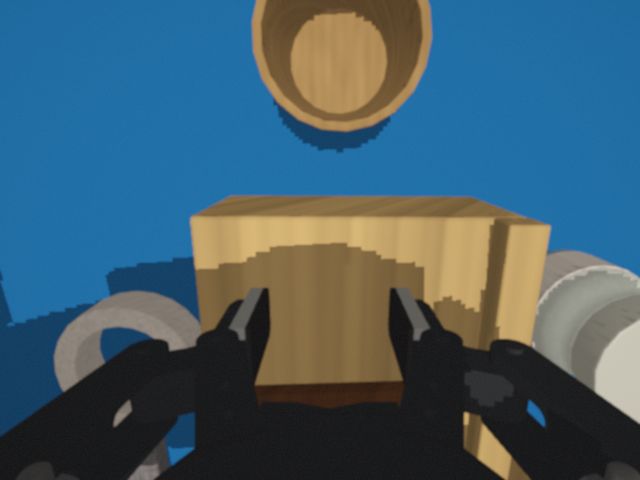

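Contact at 7.6 N with TCP z 0.057, so the tips are on the ledge. I'll lift 3 mm, leaving the tips about 5 mm below the plate's top face, and start pushing gently.

>>> drive_tool:
  steps:
    - {"hand": 0.05,"delta_pos": [0,0,-0.003],"turn": [0,0,0]}
    - {"hand": 0.05,"delta_pos": [-0.008,0,-0.003],"turn": [0,0,0]}
    - {"hand": 0.05,"delta_pos": [-0.016,0,-0.003],"turn": [0,0,0]}
    - {"hand": 0.05,"delta_pos": [-0.022,0,-0.003],"turn": [0,0,0]}
    - {"hand": 0.05,"delta_pos": [-0.027,0,-0.003],"turn": [0,0,0]}
    - {"hand": 0.05,"delta_pos": [-0.032,0,-0.003],"turn": [0,0,0]}
    - {"hand": 0.05,"delta_pos": [-0.037,0,-0.003],"turn": [0,0,0]}
    - {"hand": 0.05,"delta_pos": [-0.042,0,-0.003],"turn": [0,0,0]}
    - {"hand": 0.05,"delta_pos": [-0.047,0,-0.003],"turn": [0,0,0]}
    - {"hand": 0.05,"delta_pos": [-0.052,0,-0.003],"turn": [0,0,0]}

```text
clock: 5.08
position: [0.5097, 0.0487, 0.0593]
orientation: [[0.057, 0.998, -0.0], [0.998, -0.057, 0.0], [0.0, -0.0, -1.0]]
wrist_force: [-0.2, -0.7, -0.8]
gripper_width: 0.0503
```

```bash
python3 - <<'E'
from h import *
im=save('top','t2'); s=ctrl.get_state(); print(s['clock'],s['position'],s['wrist_force'])
w=save('wrist','w3')
a=cv2.resize(im[190:290,245:445],None,fx=4,fy=4,interpolation=cv2.INTER_CUBIC)
b=cv2.resize(w,(267,200))
o=np.zeros((600,800,3),np.uint8);o[:400]=a;o[400:,:267]=b
cv2.imwrite('pics/c2.png',o[:,:,::-1])
E
```

```text
5.125 [0.50976001 0.04821199 0.05933091] [ 0.25075385 -0.77948733  0.06428251]
```

View pics/c2.png

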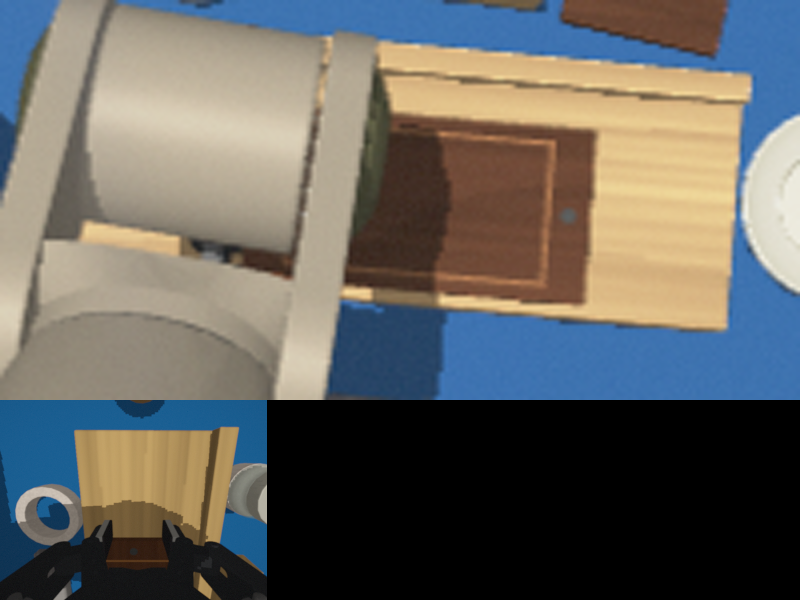

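The plate has moved about 27 mm and is now square to the ledge: its end edge slope is 0.075 against the ledge end's 0.070. The gap from plate end to ledge end is about 77 mm, so I need about 137 mm more for a 60 mm overhang.

>>> drive_tool:
  steps:
    - {"hand": 0.05,"delta_pos": [-0.007,0,0],"turn": [0,0,0]}
    - {"hand": 0.05,"delta_pos": [-0.014,0,0],"turn": [0,0,0]}
    - {"hand": 0.05,"delta_pos": [-0.021,0,0],"turn": [0,0,0]}
    - {"hand": 0.05,"delta_pos": [-0.028,0,0],"turn": [0,0,0]}
    - {"hand": 0.05,"delta_pos": [-0.035,0,0],"turn": [0,0,0]}
    - {"hand": 0.05,"delta_pos": [-0.042,0,0],"turn": [0,0,0]}
    - {"hand": 0.05,"delta_pos": [-0.049,0,0],"turn": [0,0,0]}
    - {"hand": 0.05,"delta_pos": [-0.056,0,0],"turn": [0,0,0]}
    - {"hand": 0.05,"delta_pos": [-0.063,0,0],"turn": [0,0,0]}
    - {"hand": 0.05,"delta_pos": [-0.07,0,0],"turn": [0,0,0]}

```text
clock: 6.42
position: [0.5057, -0.0214, 0.0593]
orientation: [[0.057, 0.998, -0.0], [0.998, -0.057, 0.0], [0.0, -0.0, -1.0]]
wrist_force: [0.1, 1.0, 0.5]
gripper_width: 0.0497
```

>>> drive_tool:
  steps:
    - {"hand": 0.05,"delta_pos": [-0.007,0,0],"turn": [0,0,0]}
    - {"hand": 0.05,"delta_pos": [-0.014,0,0],"turn": [0,0,0]}
    - {"hand": 0.05,"delta_pos": [-0.021,0,0],"turn": [0,0,0]}
    - {"hand": 0.05,"delta_pos": [-0.028,0,0],"turn": [0,0,0]}
    - {"hand": 0.05,"delta_pos": [-0.035,0,0],"turn": [0,0,0]}
    - {"hand": 0.05,"delta_pos": [-0.042,0,0],"turn": [0,0,0]}
    - {"hand": 0.05,"delta_pos": [-0.048,0,0],"turn": [0,0,0]}
    - {"hand": 0.05,"delta_pos": [-0.053,0,0],"turn": [0,0,0]}
    - {"hand": 0.05,"delta_pos": [-0.056,0,0],"turn": [0,0,0]}
    - {"hand": 0.05,"delta_pos": [-0.056,0,0],"turn": [0,0,0]}

```text
clock: 7.68
position: [0.5025, -0.0771, 0.0593]
orientation: [[0.057, 0.998, -0.0], [0.998, -0.057, -0.0], [-0.0, -0.0, -1.0]]
wrist_force: [0.3, 0.5, -0.2]
gripper_width: 0.0496
```

```bash
python3 - <<'E'
from h import *
im=save('top','t3'); s=ctrl.get_state(); print(s['clock'],s['position'],s['wrist_force'])
a=cv2.resize(im[180:280,295:495],None,fx=4,fy=4,interpolation=cv2.INTER_CUBIC)
cv2.imwrite('pics/c3.png',a[:,:,::-1])
E
```

```text
7.725 [ 0.50253517 -0.07690214  0.05927695] [ 0.19054473 -0.46235912  0.92275685]
```

View pics/c3.png

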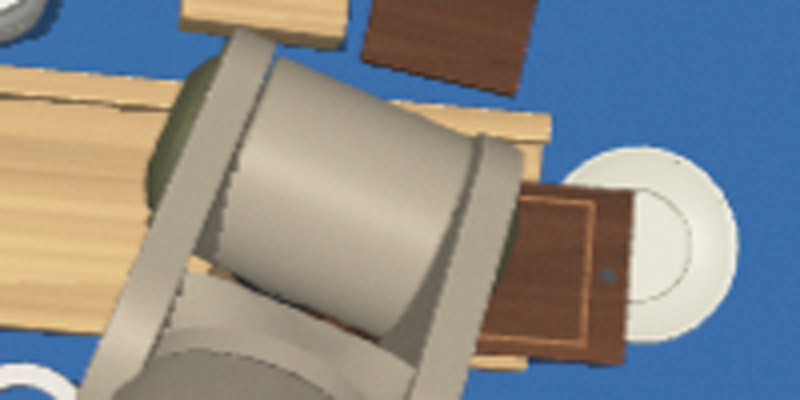

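The plate end now shows over the dish, with corners at crop (635,190) and (624,365). I'll measure the overhang.

```bash
python3 - <<'E'
from h import *
f=lambda u,v,z:pix2w('top',(295+(u-1.5)/4,180+(v-1.5)/4),z)[:2]
C=np.array([.5166,-.0416]);Y=np.array([.0558,.9984]);X=np.array([.9984,-.0558])
for p in[(635,190,.068),(624,365,.068),(527,369,.06),(551,115,.074)]: q=f(*p)-C;print(1e3*q@X,1e3*q@Y)
q=np.array([.5025,-.0769])-C;print('tcp',q@X,q@Y)
E
```

```text
31.446602746864322 -228.05804187473746
-60.62710989441285 -228.19453288306593
-66.76676527682928 -179.51361006511246
66.28521804918921 -179.68161290522013
tcp -0.0121077 -0.036030299999999994
```

The overhang is 48 mm and the plate is square to 0.1 mm. 12 mm more to go. Then I'll back off before rising.

>>> drive_tool:
  steps:
    - {"hand": 0.05,"delta_pos": [-0.004,0,0],"turn": [0,0,0]}
    - {"hand": 0.05,"delta_pos": [-0.008,0,0],"turn": [0,0,0]}
    - {"hand": 0.05,"delta_pos": [-0.011,0,0],"turn": [0,0,0]}
    - {"hand": 0.05,"delta_pos": [-0.012,0,0],"turn": [0,0,0]}
    - {"hand": 0.05,"delta_pos": [-0.012,0,0],"turn": [0,0,0]}
    - {"hand": 0.05,"delta_pos": [-0.012,0,0],"turn": [0,0,0]}
    - {"hand": 0.05,"delta_pos": [-0.004,0,0],"turn": [0,0,0]}
    - {"hand": 0.05,"delta_pos": [0.01,0,0],"turn": [0,0,0]}
    - {"hand": 0.05,"delta_pos": [0.02,0,0],"turn": [0,0,0]}
    - {"hand": 0.05,"delta_pos": [0.02,0,-0.05],"turn": [0,0,0]}

```text
clock: 8.98
position: [0.5021, -0.055, 0.1075]
orientation: [[0.056, 0.998, -0.007], [0.998, -0.056, 0.003], [0.002, -0.007, -1.0]]
wrist_force: [0.7, -0.1, 0.6]
gripper_width: 0.0499
```

>>> drive_tool:
  steps:
    - {"hand": 0.05,"delta_pos": [0,0,-0.05],"turn": [0,0,0]}
    - {"hand": 0.05,"delta_pos": [0,0,-0.1],"turn": [0,0,0]}
    - {"hand": 0.05,"delta_pos": [0,0,-0.15],"turn": [0,0,0]}
    - {"hand": 0.05,"delta_pos": [0.05,0,-0.16],"turn": [0,0,0]}
    - {"hand": 0.05,"delta_pos": [0.11,0,-0.16],"turn": [0,0,0]}
    - {"hand": 0.05,"delta_pos": [0.17,0,-0.16],"turn": [0,0,0]}
    - {"hand": 0.05,"delta_pos": [0.23,0,-0.16],"turn": [0,0,0]}
    - {"hand": 0.05,"delta_pos": [0.29,0,-0.16],"turn": [0,0,0]}
    - {"hand": 0.05,"delta_pos": [0.29,0,-0.16],"turn": [0,0,0]}

```text
clock: 10.1
position: [0.5192, 0.2368, 0.2688]
orientation: [[0.051, 0.999, -0.001], [0.999, -0.051, 0.0], [0.0, -0.001, -1.0]]
wrist_force: [-0.0, -2.0, 0.6]
gripper_width: 0.0497
```

```bash
python3 - <<'E'
from h import *
im=save('top','t4'); s=ctrl.get_state(); print(s['clock'],s['position'],s['wrist_force'])
a=cv2.resize(im[165:305,295:495],None,fx=4,fy=4,interpolation=cv2.INTER_CUBIC)
cv2.imwrite('pics/c4.png',a[:,:,::-1])
E
```

```text
10.15 [0.51948399 0.23469741 0.26888608] [-0.3328821  -0.75212389 -0.32309402]
```

View pics/c4.png

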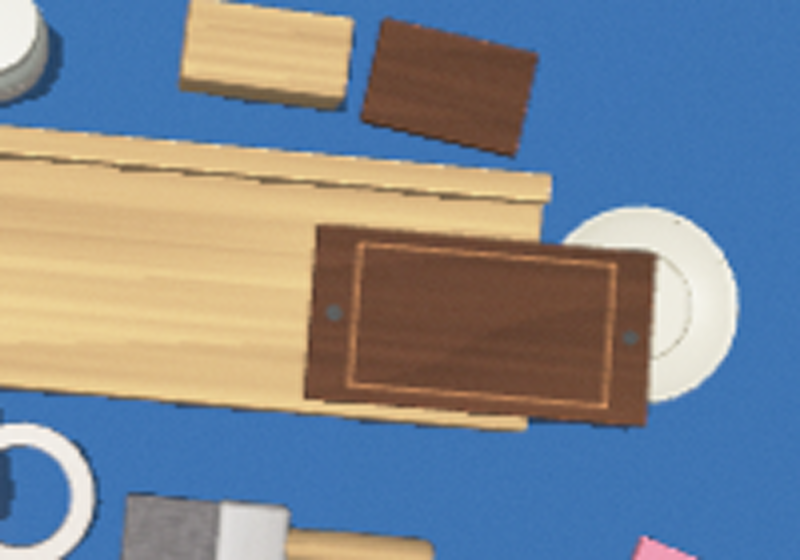

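The hand is clear. The plate corners are at crop (317,226), (657,253), (647,427) and (304,399), and the dish, brush, tape, block and short plate show no shift. I'll measure the final pose and compare the other objects with the first picture.

```bash
python3 - <<'E'
from h import *
f=lambda u,v,z:pix2w('top',(295+(u-1.5)/4,165+(v-1.5)/4),z)[:2]
C=np.array([.5166,-.0416]);Y=np.array([.0558,.9984]);X=np.array([.9984,-.0558])
Q=[]
for p in[(317,226,.068),(657,253,.068),(647,427,.068),(304,399,.068)]: q=f(*p)-C;Q.append([1e3*q@X,1e3*q@Y]);print(Q[-1])
Q=np.array(Q);e=Q[0]+Q[3]-Q[1]-Q[2];print(Q.mean(0),'angle to ledge',np.degrees(np.arctan2(-e[0],e[1])))
a,b=cv2.imread('pics/t0.png',0),cv2.imread('pics/t4.png',0)
for n,(x,y,w,h) in dict(dish=(468,215,16,54),cup=(208,205,42,45),tape=(275,266,48,46),brush=(322,284,86,30),jar=(272,153,40,40),block=(335,160,50,34),short=(383,165,50,40)).items():
    (dx,dy),r=cv2.phaseCorrelate(np.float32(a[y:y+h,x:x+w]),np.float32(b[y:y+h,x:x+w]));print(n,round(dx,2),round(dy,2),round(r,2))
E
```

```text
[np.float64(29.811060090057428), np.float64(-60.12799632465297)]
[np.float64(30.854363840349336), np.float64(-239.76143717692767)]
[np.float64(-60.6682411980094), np.float64(-240.3126267217691)]
[np.float64(-61.00330599958592), np.float64(-60.233472033564716)]
[ -15.25153082 -150.10888306] angle to ledge 0.21954837024191542
dish -0.02 -0.0 0.95
cup 0.56 0.45 0.74
tape 0.09 -0.04 0.77
brush -0.03 0.0 0.99
jar -0.01 0.01 1.0
block 0.02 0.01 0.99
short -0.06 -0.02 0.98
```

The overhang is 60 mm (180/3), the plate is 0.2° off the ledge direction, and the neighbours have not moved. The cup's 0.6 px reading has low correlation, and the arm and its shadow are now over it. Nothing came near the cup. I'm handing in.

```bash
python3 -c "
from cell import ctrl
print(ctrl.job_done(), ctrl.get_state()['clock'])"
```

```text
the job is handed in; nothing more can be done
the job is handed in; nothing more can be done
```

I pushed the name plate along the ledge with two spread fingertips, without lifting it, until 60 mm of its 180 mm sticks out past the end by the dish. I then backed the hand away and handed the job in; the last clock reading before that was 10.2 s.

- **Plate:** the last top view showed an overhang of about 60 mm and the plate about 0.2° off the ledge direction. It measured flat at its full size, with its centre still supported about 30 mm inside the ledge end.
- **Forces:** the highest reading was about 8 N, when I deliberately touched the ledge top to find the fingertip height.
- **Other objects:** the dish, brush, tape, jar, block and short plate showed no movement beyond 0.1 px.
- **Uncertain check:** the cup read a 0.6 px shift (about 1 mm) with a weak match. I put that down to the arm and its shadow being over the cup by then. The hand passed well above it and no contact force was felt, but I did not look at it again.

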